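Open the ratchet bookend of the sample rack

TASK

Make room in the sample rack for the next boards: press the thumb key on top of the ratchet bookend and, keeping it down, push the bookend back along its toothed bar, away from the sample boards, until it is fully home against the end stop; then let the key up and draw clear. Do it with the fingertips alone: lift nothing, leave the boards standing in their row and the other things on the desk where they are.

Things in the scene. Friction and masses are not known exactly. Their poses are not given: they have to be found in the camera images.
- rack: Sample rack fixed to the desk: grey base 110 (x) x 360 (y) x 8 mm, two wooden runners (tops 22 mm up), plywood end plate at the -y end (inner face y = -165 mm, 92 mm tall) with five boards standing next to it, low steel end stop at the +y end (face y = +165 mm, 34 mm tall), toothed steel bar along the middle. Origin: centre of the underside, on the desk; y runs along the bar to the end stop; z up.
- bookend (a joint): Sliding ratchet bookend, in m: 80 mm plus this value is the gap from the plywood end plate to its face; grows as it is pushed back along the rack's +y; 0.156 is home against the end stop. In +y order: aluminium face plate (6 mm thick, top 92 mm up), open-sided gap 48 mm long with the thumb key, black block (top 88 mm up). Its pawl bars the way back unless the key is down; freed, it slides with about 4 N.
- release_key (a joint): The ratchet release, a flat ribbed steel thumb key on the bookend, in m: 0 is up, 0.008 fully down. A spring lifts it, about 3.5 N at the top and 10 N at the bottom. The pawl clears the teeth (6 mm pitch) when the key is 6 mm or more down; it must be kept down all the while the bookend is pushed, and springs up when let go.
- key_top (a point): Centre of the thumb key's top surface; it moves with the key and the bookend. With the key up it is 60 mm above the desk. The key is 42 mm across the bar and 40 mm along it; its middle is 25 mm from the back of the face plate and 23 mm from the front of the black block.
- push_face (a point): Point on the upright front of the black block, the side that looks to the key and the boards (-y of the rack): in the middle of its width, 74 mm above the desk, 23 mm towards the rack's +y from the middle of the key. The block rises from below the key to 88 mm above the desk.
- stop_face (a point): Middle of the end stop's face that the bookend's foot meets, 26 mm above the desk.
- board1: Sample board, 96 mm across the bar, 15 mm thick, 70 mm tall, standing upright on the runners; origin at the centre of its underside, 22 mm above the desk, z up.
- board2: Sample board, 96 mm across the bar, 15 mm thick, 70 mm tall, standing upright on the runners; origin at the centre of its underside, 22 mm above the desk, z up.
- board3: Sample board, 96 mm across the bar, 15 mm thick, 70 mm tall, standing upright on the runners; origin at the centre of its underside, 22 mm above the desk, z up.
- board4: Sample board, 96 mm across the bar, 15 mm thick, 70 mm tall, standing upright on the runners; origin at the centre of its underside, 22 mm above the desk, z up.
- board5: Sample board, 96 mm across the bar, 15 mm thick, 70 mm tall, standing upright on the runners; origin at the centre of its underside, 22 mm above the desk, z up.
- mug: Bystander: white mug, 76 mm wide, 88 mm tall. Origin at the centre of its underside, on the desk.
- glue: Bystander: small white glue bottle, 38 mm wide, 92 mm tall. Origin at the centre of its underside, on the desk.
- tape_measure: Bystander: yellow tape measure, 66 x 70 x 34 mm. Origin at the centre of its underside, on the desk.
- loose_sample: Bystander: a sample board lying flat, 70 x 96 x 15 mm. Origin at the centre of its underside, on the desk.
- stapler: Bystander: desk stapler, 145 mm long, 43 mm tall. Origin at the centre of its underside, on the desk.
- caliper: Bystander: steel slide caliper lying flat, 230 mm long. Origin at the centre of its underside, on the desk.
- flat_pencil: Bystander: flat carpenter's pencil, 165 mm long. Origin at the centre of its underside, on the desk.

How it is judged:
By the outcome, as a careful person would: the job done as asked, in the order asked, and still so for the second after the job is handed in, with the robot touching nothing.
It also fails if it takes over 35 s, if anything falls off the work surface, if the arm or the gripper's body presses on something with over 40 N, if the wrist force passes 120 N, or if a joint passes its speed limit or range.

ROBOT

A 7-joint arm with a two-finger parallel gripper is mounted at the origin on the work surface. World frame = base frame: x ahead of the robot, y to its left, z up, the work surface at z = 0. Lengths are in m, angles in rad, forces in N, time in s.
With the tool pointing down it reaches from about 0.4 to 0.875 m from the base axis. Payload 19.3 kg.
Tool frame: the origin (TCP) lies at the very end of the fingers, on their centre line; the grasp point (between the pads) lies 19 mm behind it; z points along the fingers, y is the line along which they close (so a half turn about z gives the same grasp; the last joint's range is limited). The gripper opens to 85 mm and grips with 20 to 120 N. Pads are 22 mm wide; open, the fingers measure 114 mm over their backs; the gripper's body (76 mm by 85 mm) begins 54 mm behind the grasp point. The pads swing forward as they close: fully open they stand 13 mm farther back than shut.
Start: joints at [1.197, 0.521, -0.036, 1.599, 0.021, 1.021, -0.113], TCP at [0.187, -0.596, 0.231] pointing down, gripper open.
Joint ranges: [-2.91, 2.91], [-0.3, 2.13], [-1.5, 1.42], [0.17, 2.43], [-1.26, 4.41], [0.16, 1.93], [-2.52, 2.52]. Speed limits (rad/s): [1.89, 1.89, 2.39, 2.39, 3.01, 3.01, 3.01].

INTERFACE

Orientations are given as [roll, pitch, yaw] about the fixed x, y, z axes, in that order (R = Rz(yaw) Ry(pitch) Rx(roll)).
In Python, from workcell import bot gives the robot as it stands.
- The arm moves only by the tool carry_out, never from a script. Its argument "rows" is a list that holds one entry, the list of rows, each a list of 4 numbers: the shift along the tool's x, y, z in m, then the turn about the tool's z in degrees. In form: [[[x, y, z, twist], ...]]. A call has 1 to 12 rows; each row is the pose to reach, as a shift and turn from the pose commanded when the call began, along the tool's axes at that moment; what a row does not reach only later rows make up. A row lasts 1/12 s, in which the tool goes at most 41.7 mm and 7.16 degrees, less where a joint would pass 70% of its speed; a pose out of reach is approached as far as the arm can. A call with a gripper value outside its range is refused whole. "grip" is the finger opening in m, from 0 to 0.0854, set as the call begins (left out, the last holds). The fingers move at their own pace and stop on an object; "grip_force" is the grip in N (left out, the last holds). Time passes only in rows, so rows that repeat a pose let the fingers close. It gives the time, the measured TCP pose, the force, the opening and the grip force at its end, in the units of the state.
- bot.observe(): the state, without advancing time (a new reading comes with each control period).
- bot.grab_frame(name): name is "scene" or "top"; returns a dict with "pixels" (480x640x3 uint8, red, green, blue), "K" (3x3 intrinsics, pixels), "pose" (4x4, takes a point from camera to world coordinates). Camera axes: x right, y down, z forward; pixel columns grow to the right and rows downward; lengths in m; the calibration is good to about 2 mm. A picture is of the moment at which its call begins. There is no depth.
- bot.job_done(): hands the job in; it is judged then, once.
Trained networks look in a picture, given as the dict that the camera call returned (one of the last four; its "shot" number tells which), for a name from the list of things; names that differ only in an ending like _2 or _b are one class to them, and where a whole thing is asked for, a point or a joint stands for the part that bears it (a point fixed in the world has none). Each returns a list of dicts, best first, with "conf" (0 to 1); they miss things now and then, are a little off and sometimes report something else, mostly with a low value. They report only what shows in the picture. A call takes as long as a camera call.
- bot.look_for(picture, label): "position" ([column, row] in pixels, amid what is visible of it).
- bot.regions_of(picture, label): "region" (480x640 bool, what is visible of it) and "position" ([column, row] in pixels, amid what is visible of it).
- bot.spot_point(picture, label): "position" ([column, row] in pixels: a listed point, or the origin of a listed thing).
The state is a dict: "clock": time; "qpos": joint angles; "qd": joint speeds; "joint_efforts": joint torques, N m; "position": TCP position; "tool_rot": TCP orientation; "force": force on the tool from outside, world axes, zero at the start; "moment": the same for the moment, N m; "grip_width": finger opening in m; "finger_force": force on a finger pad.
Only numpy, scipy, OpenCV 4.12 (cv2) and the standard library are available. Lean on these libraries where they do the work, as an engineer would, in place of code of your own. Each camera call takes 0.05 s, during which the arm holds its last target. There are 200 camera calls.

## Working session

There is one attempt and no reset: what is moved stays moved. The work goes in short steps, Python scripts to look and compute and a tool call to move; the robot and the scene stay as the last step left them, time stands still between calls to the robot, and variables do not carry over. Pictures are saved under pics/ and viewed, at most 10 in all, crops included, and the job is handed in when it is done.

Besides the shell and the picture viewer there is one more tool, called as name(argument=value, ...) on one line, values as JSON. carry_out: Moves the arm, as the interface text tells. Its arguments: {"type":"object","properties":{"rows":{"type":"array","items":{"type":"array","items":{"type":"array","items":{"type":"number"}}}},"grip":{"type":"number"},"grip_force":{"type":"number"}},"required":["rows"]}

```bash
mkdir -p pics; cat > h.py <<'E'
from workcell import bot
import numpy as np, cv2
def ray(f,px):
    K=np.array(f["K"]);P=np.array(f["pose"])
    d=P[:3,:3]@np.linalg.solve(K,[px[0],px[1],1.]);return P[:3,3],d/np.linalg.norm(d)
def atz(f,px,z):
    o,d=ray(f,px);return o+d*(z-o[2])/d[2]
def tri(rs):
    A=np.zeros((3,3));b=np.zeros(3)
    for o,d in rs:
        M=np.eye(3)-np.outer(d,d);A+=M;b+=M@o
    return np.linalg.solve(A,b)
E
python3 - <<'E'
from h import *
s=bot.observe();print({k:np.round(v,3) for k,v in s.items()})
F={n:bot.grab_frame(n) for n in("scene","top")}
for n,f in F.items():
    cv2.imwrite(f"pics/{n}0.png",f["pixels"][:,:,::-1]);print(n,np.round(f["pose"],3).tolist(),np.round(f["K"],0).tolist())
Z=dict(key_top=.06,push_face=.074,stop_face=.026,rack=0,board1=.022,mug=0,glue=0,stapler=0)
for l,z in Z.items():
    for n,f in F.items():
        for r in bot.spot_point(f,l)[:5 if l=='board1' else 2]:
            print(l,n,np.round(r["position"],1),round(r["conf"],2),np.round(atz(f,r["position"],z),4))
E
```

```text
{'clock': np.float64(0.0), 'qpos': array([ 1.197,  0.522, -0.036,  1.6  ,  0.021,  1.021, -0.113]), 'qd': array([-0.002, -0.   , -0.   ,  0.001,  0.002, -0.   , -0.001]), 'joint_efforts': array([-3.0000e-03, -9.2716e+01,  1.9790e+00, -3.6995e+01,  1.8000e-02,
        8.0000e-03,  0.0000e+00]), 'position': array([ 0.187, -0.596,  0.231]), 'tool_rot': array([-3.14 ,  0.   ,  0.304]), 'force': array([-0.27 ,  0.765, -0.445]), 'moment': array([-0.019,  0.021, -0.043]), 'finger_force': np.float64(0.0), 'grip_width': np.float64(0.086)}
scene [[-0.375, 0.649, -0.662, 1.362], [0.927, 0.265, -0.265, 0.324], [0.003, -0.713, -0.701, 0.904], [0.0, 0.0, 0.0, 1.0]] [[511.0, 0.0, 322.0], [0.0, 511.0, 238.0], [0.0, 0.0, 1.0]]
top [[0.025, -0.983, 0.181, 0.345], [-0.999, -0.03, -0.027, 0.022], [0.032, -0.18, -0.983, 1.305], [0.0, 0.0, 0.0, 1.0]] [[449.0, 0.0, 314.0], [0.0, 449.0, 239.0], [0.0, 0.0, 1.0]]
key_top top [305.3 241.4] 0.64 [0.5666 0.0113 0.06  ]
push_face scene [334.  236.2] 0.55 [0.5627 0.0338 0.074 ]
push_face top [296.9 241.9] 0.85 [0.562  0.0347 0.074 ]
stop_face scene [393.1 276.1] 0
[... 496 characters left out ...]
3.2 229.8] 0.55 [ 0.5298 -0.0872  0.022 ]
board1 top [335.3 249.1] 0.63 [ 0.5533 -0.0766  0.022 ]
board1 top [347.5 251.4] 0.62 [ 0.5476 -0.1122  0.022 ]
board1 top [338.9 252.3] 0.62 [ 0.5442 -0.0872  0.022 ]
board1 top [327.6 254.3] 0.56 [ 0.5374 -0.0546  0.022 ]
mug scene [255.1 265.4] 0.74 [ 0.6561 -0.1309  0.    ]
mug top [354.9 217.9] 0.68 [ 0.6531 -0.1355  0.    ]
mug top [296.2 249. ] 0.31 [0.5537 0.0369 0.    ]
glue scene [306.9 214.3] 0.49 [ 0.4411 -0.0884  0.    ]
glue top [340.2 286.3] 0.43 [ 0.4479 -0.0943  0.    ]
glue top [296.2 242. ] 0.31 [0.5746 0.0375 0.    ]
stapler scene [200.9 166.3] 0.87 [ 0.3649 -0.4602  0.    ]
stapler top [464.3 316. ] 0.64 [ 0.3718 -0.4558  0.    ]
```

```bash
python3 - <<'E'
import cv2
a=cv2.imread("pics/scene0.png")[130:370,200:520];cv2.imwrite("pics/sc1.png",cv2.resize(a,None,fx=2.5,fy=2.5,interpolation=3))
a=cv2.imread("pics/top0.png")[160:340,200:440];cv2.imwrite("pics/tc1.png",cv2.resize(a,None,fx=3.33,fy=3.33,interpolation=3))
E
```

```text
(no output)
```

View pics/sc1.png

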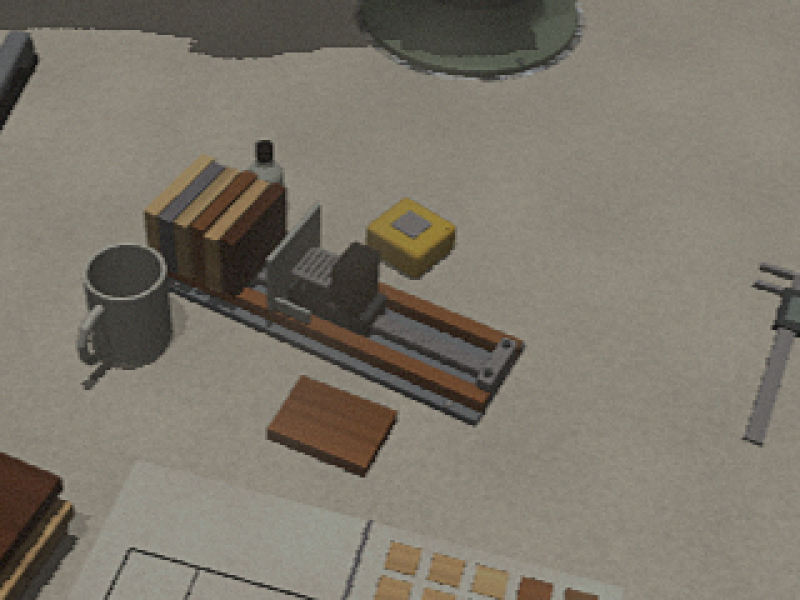

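View pics/tc1.png

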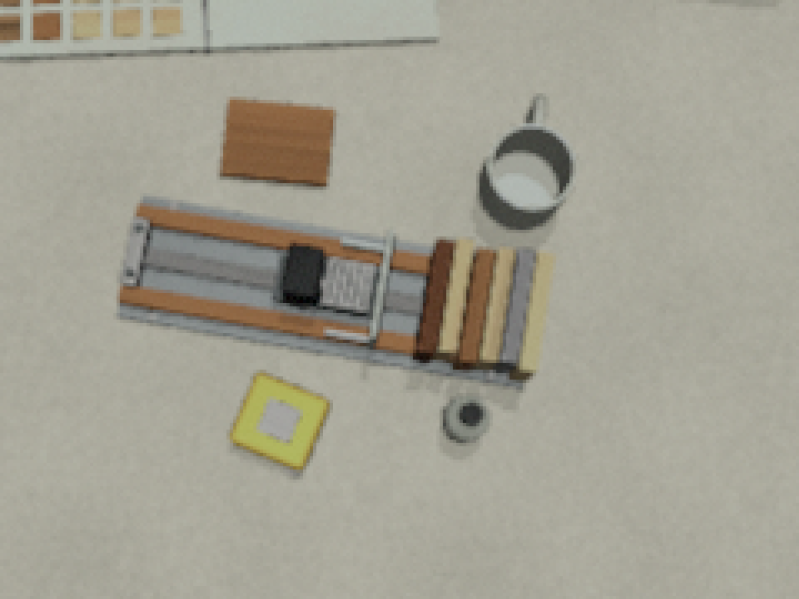

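The views show the bookend about 40 mm along its travel. In the top crop the key is at about (348,284), the block front at x≈322 and the end stop at about (140,253). The gap is clear and all five boards stand to the right of the face plate. I'll fit the rack pose next.

```bash
cat > fit.py <<'E'
from h import *
from scipy.optimize import least_squares
F={n:bot.grab_frame(n) for n in("scene","top")}
def proj(f,p):
    P=np.linalg.inv(np.array(f["pose"]));c=P[:3,:3]@p+P[:3,3];u=np.array(f["K"])@c;return u[:2]/u[2]
T=lambda x,y:(x/3.33+200,y/3.33+160)
S=lambda x,y:(x/2.5+200,y/2.5+130)
obs=[("top",T(120,318),(-.055,.18,.008),0),("top",T(523,390),(-.055,-.18,.008),0),("top",T(145,198),(.055,.18,.008),0),
("top",T(348,284),(0,-.054,.06),1),("scene",S(475,423),(.055,.18,.004),0),
("scene",S(318,265),(0,-.054,.06),1)]
for n,f in F.items():
    for l,p,m in(("key_top",(0,-.054,.06),1),("push_face",(0,-.031,.074),1),("stop_face",(0,.165,.026),0),("rack",(0,0,0),0)):
        for r in bot.spot_point(f,l)[:1]:
            if r["conf"]>.5: obs.append((n,r["position"],p,m))
def w(v,p,m):
    x,y,a,s=v;c,t=np.cos(a),np.sin(a);q=np.array(p)+[0,m*s,0];return np.array([x+c*q[0]-t*q[1],y+t*q[0]+c*q[1],q[2]])
res=lambda v:np.concatenate([proj(F[n],w(v,p,m))-px for n,px,p,m in obs])
r=least_squares(res,[.553,.03,-.22,.037],loss="soft_l1",x_scale=[.01,.01,.05,.01])
v=r.x;print("x y yaw s",np.round(v,4));
for o,e in zip(obs,res(v).reshape(-1,2)):print(o[0],o[2],np.round(e,1))
k=w(v,(0,-.054,.06),1);print("key",k,"push",w(v,(0,-.031,.074),1))
s=bot.observe();p=np.array(s["position"]);yaw=s["tool_rot"][2]
ty=v[2]+np.pi/2;c,t=np.cos(yaw),np.sin(yaw);d=k-p
print("tool shift",d@[c,t,0],d@[t,-c,0],-d[2],"twist",-np.degrees(ty-yaw))
E
python3 fit.py
```

```text
x y yaw s [ 0.5566  0.0257 -0.1498  0.042 ]
top (-0.055, 0.18, 0.008) [-0.4 -0.3]
top (-0.055, -0.18, 0.008) [ 0.6 -0. ]
top (0.055, 0.18, 0.008) [-0.3 -0.6]
top (0, -0.054, 0.06) [-0.2  0.2]
scene (0.055, 0.18, 0.004) [-1.4  0.1]
scene (0, -0.054, 0.06) [0. 0.]
scene (0, -0.054, 0.06) [-1.8 -1. ]
scene (0, -0.031, 0.074) [-0.3 -1.4]
scene (0, 0.165, 0.026) [ 0.2 -1.5]
scene (0, 0, 0) [0.1 1.9]
top (0, -0.054, 0.06) [-2.5  4. ]
top (0, -0.031, 0.074) [-1.1 -1.6]
top (0, 0.165, 0.026) [-2.3  0.5]
top (0, 0, 0) [ 0.8 -0.5]
key [0.55478485 0.01382959 0.06      ] push [0.55821787 0.03657193 0.074     ]
tool shift 0.5335156063601367 -0.47224636523075747 0.17128806730144022 twist -64.0112905003575
```

carry_out(rows=[[[0.03,-0.026,0,-6],[0.06,-0.053,0,-12],[0.09,-0.08,0,-18],[0.12,-0.106,0,-24],[0.15,-0.133,0,-30],[0.18,-0.16,0,-36],[0.21,-0.186,0,-42],[0.24,-0.212,0,-48],[0.27,-0.239,0,-54],[0.3,-0.265,0,-60],[0.33,-0.292,0,-64],[0.36,-0.319,0,-64]]], grip=0)

```text
clock: 2.4
position: [0.4357, -0.1827, 0.2316]
tool_rot: [3.141, 0.0, 1.425]
force: [0.9, -1.3, -0.3]
grip_width: 0.0001
finger_force: 0.0
```

```bash
cat > go.py <<'E'
from h import *
# distance from TCP to a point over key (rack y bias) in tool axes
v=[.5566,.0257,-.1498,.042]
s=bot.observe();p=np.array(s["position"]);R=s["tool_rot"];yaw=R[2];c,t=np.cos(yaw),np.sin(yaw)
a=v[2];yd=np.array([-np.sin(a),np.cos(a),0]);k=np.array([v[0],v[1],.06])+yd*(-.054+v[3])
d=k-p
print(s["clock"],np.round(p,4),np.round(R,4),"shift to key",np.round([d@[c,t,0],d@[t,-c,0],-d[2]],4),"twist",np.round(-np.degrees(a+np.pi/2-yaw),2),s["grip_width"],"along past key",np.round(-d@yd,4),np.round(s["force"],2))
E
python3 go.py
```

```text
2.4 [ 0.4357 -0.1827  0.2316] [3.1410e+00 3.0000e-04 1.4254e+00] shift to key [0.2117 0.0894 0.1716] twist 0.25 7.260924258463324e-05 along past key -0.2121 [ 0.94 -1.26 -0.28]
```

carry_out(rows=[[[0.03,0.012,0,0],[0.06,0.025,0,0],[0.09,0.038,0,0],[0.12,0.051,0,0],[0.15,0.063,0,0],[0.18,0.075,0.01,0],[0.2,0.085,0.03,0],[0.214,0.089,0.05,0],[0.214,0.089,0.07,0],[0.214,0.089,0.09,0],[0.214,0.089,0.1,0],[0.214,0.089,0.1,0]]])

```text
clock: 3.4
position: [0.554, 0.0138, 0.1295]
tool_rot: [-3.139, 0.001, 1.421]
force: [0.0, -0.5, 0.5]
grip_width: -0.0002
finger_force: 0.0
```

```bash
python3 go.py; python3 - <<'E'
from h import *
f=bot.grab_frame("scene");g=bot.grab_frame("top")
a=f["pixels"][150:310,240:440,::-1];b=g["pixels"][180:300,230:380,::-1]
cv2.imwrite("pics/m1.png",np.vstack([cv2.resize(a,(400,300),interpolation=3),cv2.resize(b,(400,300),interpolation=3)]))
E
```

```text
3.4 [0.554  0.0138 0.1295] [-3.1386e+00  6.0000e-04  1.4209e+00] shift to key [0.0001 0.0008 0.0695] twist -0.01 -0.00023198299915773313 along past key -0.0001 [ 0.03 -0.52  0.49]
```

View pics/m1.png

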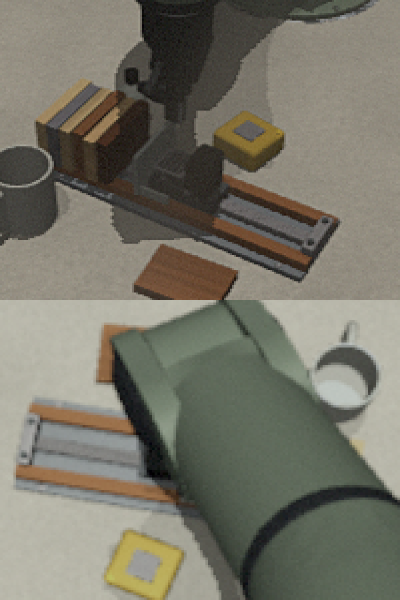

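The scene view (upper half) shows the closed fingers at about (177,112), above the key and between plate and block. The arm hides the key in the top view. I'll descend, watching the force.

carry_out(rows=[[[0.001,0,0.012,0],[0.001,0,0.024,0],[0.001,0,0.034,0],[0.001,0,0.042,0],[0.001,0,0.05,0],[0.001,0,0.057,0],[0.001,0,0.062,0],[0.001,0,0.062,0]]])

```text
clock: 4.17
position: [0.5547, 0.015, 0.0682]
tool_rot: [-3.14, 0.0, 1.421]
force: [0.6, -0.4, 0.4]
grip_width: 0.0001
finger_force: 0.0
```

```bash
python3 go.py
```

```text
4.1667 [0.5547 0.015  0.0682] [-3.1403e+00  2.0000e-04  1.4209e+00] shift to key [-0.0011  0.0002  0.0082] twist -0.01 0.00012543468786814258 along past key 0.0011 [ 0.61 -0.44  0.38]
```

carry_out(rows=[[[0,0,0.003,0],[0,0,0.006,0],[0,0,0.008,0],[0,0,0.01,0],[0,0,0.012,0],[0,0,0.014,0],[0,0,0.0155,0],[0,0,0.0165,0],[0,0,0.0165,0],[0,0,0.0165,0]]])

```text
clock: 5.0
position: [0.5554, 0.015, 0.0532]
tool_rot: [3.141, -0.0, 1.421]
force: [-2.7, 0.1, 9.4]
grip_width: 0.0002
finger_force: 4.6
```

carry_out(rows=[[[0,0,0.001,0],[0,0,0.0015,0],[0,0,0.0015,0],[0,0,0.0015,0]]])

```text
clock: 5.33
position: [0.5555, 0.0151, 0.0519]
tool_rot: [3.141, -0.0, 1.421]
force: [-2.7, 0.8, 14.5]
grip_width: 0.0001
finger_force: 6.7
```

carry_out(rows=[[[0.003,0,0,0],[0.006,0,0,0],[0.009,0,0,0],[0.012,0,0,0],[0.015,0,0,0],[0.019,0,0,0],[0.023,0,0,0],[0.027,0,0,0],[0.031,0,0,0],[0.035,0,0,0],[0.039,0,0,0],[0.043,0,0,0]]])

```text
clock: 6.33
position: [0.5618, 0.0571, 0.0519]
tool_rot: [3.141, 0.001, 1.42]
force: [-3.2, -2.9, 13.9]
grip_width: -0.0
finger_force: 6.8
```

carry_out(rows=[[[0.004,0,0,0],[0.008,0,0,0],[0.012,0,0,0],[0.016,0,0,0],[0.02,0,0,0],[0.024,0,0,0],[0.028,0,0,0],[0.032,0,0,0],[0.036,0,0,0],[0.04,0,0,0],[0.044,0,0,0],[0.048,0,0,0]]])

```text
clock: 7.33
position: [0.5689, 0.1046, 0.0519]
tool_rot: [3.141, 0.001, 1.42]
force: [-3.8, -4.3, 13.5]
grip_width: -0.0003
finger_force: 6.9
```

```bash
python3 go.py; python3 - <<'E'
from h import *
f=bot.grab_frame("scene")
cv2.imwrite("pics/m2.png",cv2.resize(f["pixels"][150:330,230:470,::-1],(800,600),interpolation=3))
E
```

```text
7.3333 [0.5689 0.1046 0.0519] [3.1412e+00 8.0000e-04 1.4203e+00] shift to key [-0.0919 -0.0003 -0.0081] twist -0.04 -0.00028587446565807014 along past key 0.0919 [-3.83 -4.27 13.49]
```

View pics/m2.png

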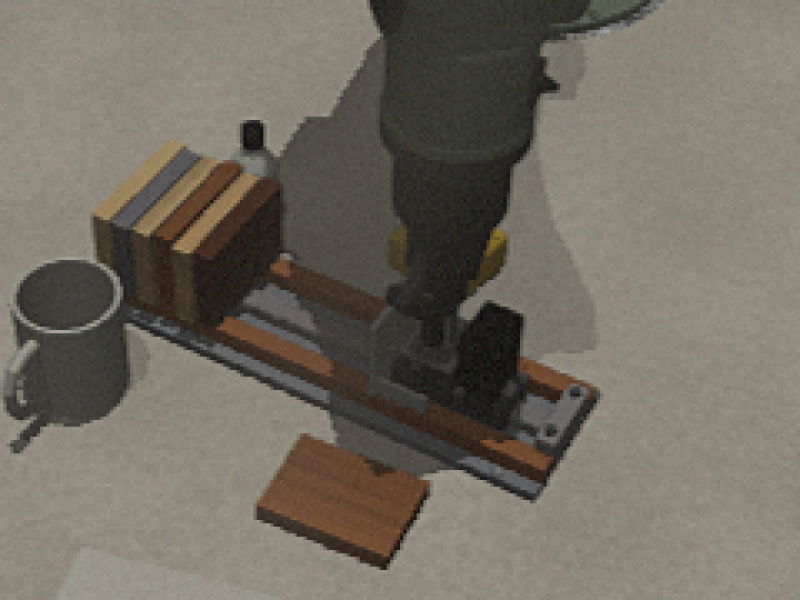

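The bookend is sliding back with the key held down, its foot at about (520,400). The stop is at about (575,400), so there's some way to go, and the boards are still standing.

carry_out(rows=[[[0.004,0,0,0],[0.008,0,0,0],[0.012,0,0,0],[0.015,0,0,0],[0.018,0,0,0],[0.02,0,0,0],[0.022,0,0,0],[0.024,0,0,0],[0.026,0,0,0],[0.028,0,0,0]]])

```text
clock: 8.22
position: [0.5731, 0.1318, 0.0518]
tool_rot: [3.141, 0.001, 1.42]
force: [-3.0, -7.6, 13.4]
grip_width: 0.0004
finger_force: 6.5
```

carry_out(rows=[[[0.0015,0,0,0],[0.003,0,0,0],[0.0045,0,0,0],[0.006,0,0,0],[0.006,0,0,0]]])

```text
clock: 8.63
position: [0.5743, 0.1376, 0.0518]
tool_rot: [3.141, 0.001, 1.42]
force: [-0.3, -5.2, 11.9]
grip_width: -0.0001
finger_force: 5.7
```

carry_out(rows=[[[0.001,0,0,0],[0.002,0,0,0],[0.003,0,0,0],[0.004,0,0,0],[0.004,0,0,0]]])

```text
clock: 9.05
position: [0.575, 0.1414, 0.0518]
tool_rot: [3.141, 0.001, 1.42]
force: [-0.4, -6.6, 11.6]
grip_width: -0.0001
finger_force: 5.5
```

carry_out(rows=[[[0.001,0,0,0],[0.002,0,0,0],[0.003,0,0,0],[0.003,0,0,0]]])

```text
clock: 9.38
position: [0.5751, 0.1424, 0.0517]
tool_rot: [3.141, 0.004, 1.419]
force: [-3.6, -15.9, 17.2]
grip_width: 0.0002
finger_force: 12.4
```

```bash
python3 go.py; python3 - <<'E'
from h import *
f=bot.grab_frame("scene")
cv2.imwrite("pics/m3.png",cv2.resize(f["pixels"][210:310,320:440,::-1],(720,600),interpolation=3))
E
```

```text
9.3833 [0.5751 0.1424 0.0517] [3.1414 0.0042 1.4187] shift to key [-0.1302 -0.0006 -0.0083] twist -0.13 0.0001714544540787905 along past key 0.1302 [ -3.62 -15.87  17.23]
```

View pics/m3.png

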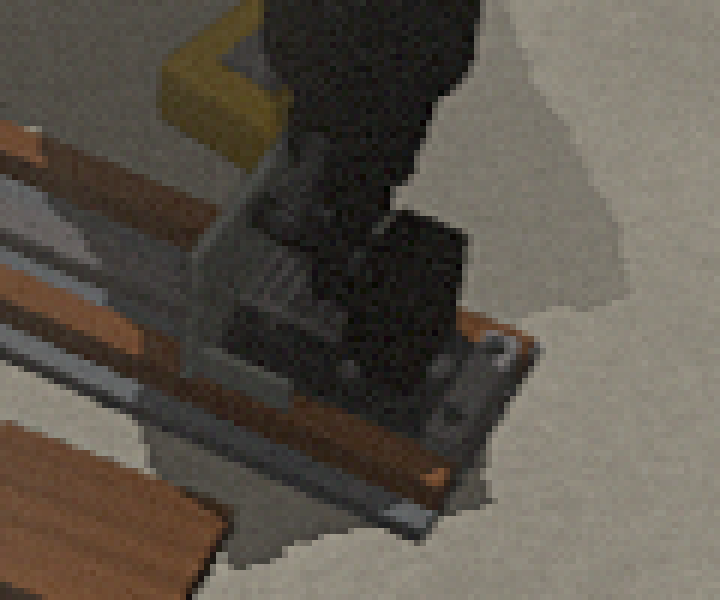

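The foot is against the stop and the push force has jumped, so it's home. I'll press a little more, then lift straight up while keeping that push, so the pawl engages at home.

carry_out(rows=[[[0.001,0,0,0],[0.001,0,0,0],[0.001,0,0,0],[0.001,0,0,0]]])

```text
clock: 9.77
position: [0.5751, 0.1424, 0.0517]
tool_rot: [-3.141, 0.005, 1.418]
force: [-5.7, -20.6, 20.2]
grip_width: 0.0002
finger_force: 15.1
```

carry_out(rows=[[[0,0,-0.002,0],[0,0,-0.004,0],[0,0,-0.006,0],[0,0,-0.008,0],[0,0,-0.01,0],[0,0,-0.012,0],[-0.003,0,-0.014,0],[-0.008,0,-0.018,0],[-0.011,0,-0.028,0],[-0.011,0,-0.045,0],[-0.011,0,-0.065,0],[-0.011,0,-0.085,0]]])

```text
clock: 10.77
position: [0.5734, 0.1357, 0.1379]
tool_rot: [3.141, -0.0, 1.421]
force: [0.2, 0.1, 0.1]
grip_width: -0.0004
finger_force: 0.0
```

carry_out(rows=[[[0,0,-0.025,0],[0,0,-0.05,0],[-0.02,0,-0.075,0],[-0.05,0.02,-0.08,0],[-0.08,0.05,-0.08,0],[-0.11,0.08,-0.08,0],[-0.14,0.11,-0.08,0],[-0.17,0.13,-0.08,0],[-0.2,0.15,-0.08,0],[-0.23,0.17,-0.08,0],[-0.23,0.17,-0.08,0],[-0.23,0.17,-0.08,0]]])

```text
clock: 11.77
position: [0.7072, -0.1196, 0.2166]
tool_rot: [3.141, -0.0, 1.418]
force: [0.2, 0.4, -0.0]
grip_width: 0.0003
finger_force: 0.0
```

```bash
python3 - <<'E'
from h import *
for n in("scene","top"):
    f=bot.grab_frame(n)
    for l,z in(("push_face",.074),("stop_face",.026),("key_top",.06)):
        for r in bot.spot_point(f,l)[:1]:print(n,l,round(r["conf"],2),np.round(atz(f,r["position"],z),4))
    if n=="scene":cv2.imwrite("pics/m4.png",cv2.resize(f["pixels"][150:330,230:470,::-1],(800,600),interpolation=3))
    else:cv2.imwrite("pics/m5.png",cv2.resize(f["pixels"][160:340,200:440,::-1],(800,600),interpolation=3))
E
```

```text
scene push_face 0.79 [0.5782 0.1465 0.074 ]
scene stop_face 0.72 [0.5241 0.1437 0.026 ]
scene key_top 0.76 [0.5705 0.1299 0.06  ]
top push_face 0.79 [0.5753 0.1527 0.074 ]
top stop_face 0.87 [0.5828 0.1879 0.026 ]
top key_top 0.73 [0.5742 0.1282 0.06  ]
```

View pics/m4.png

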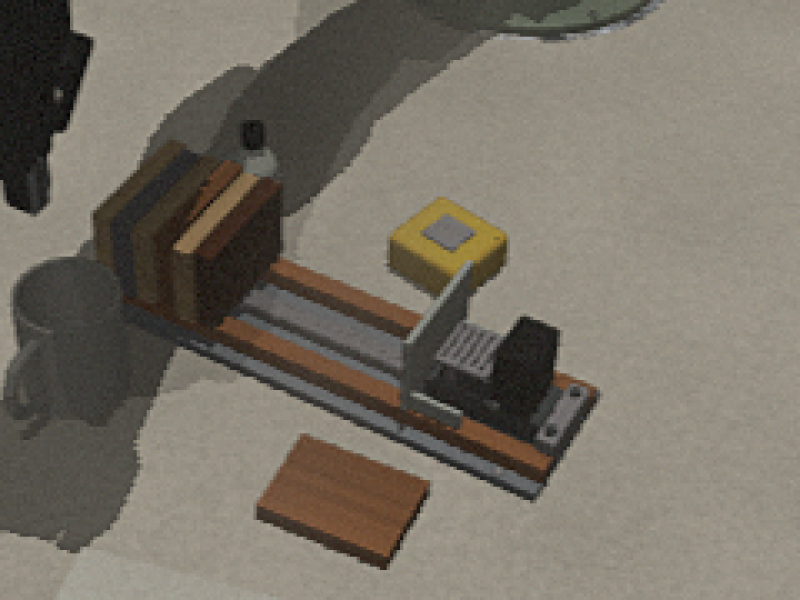

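View pics/m5.png

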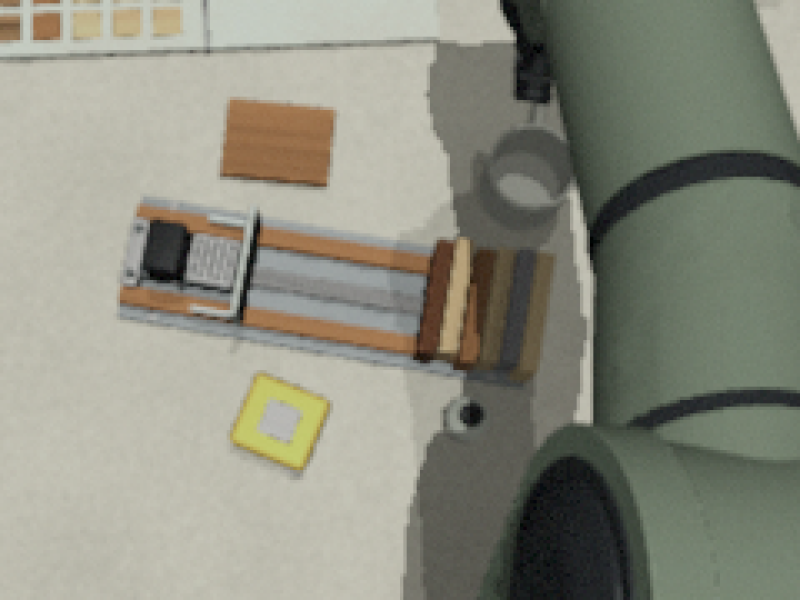

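The bookend sits against the stop with its push face within about 2 mm of the computed home point. The key is up, the boards and bystanders haven't moved, and the gripper is clear.

```bash
python3 -c "from workcell import bot;print(bot.job_done())"
```

```text
the job is handed in; nothing more can be done
None
```

The bookend is fully home against the end stop with its key up. The boards are still standing, nothing else on the desk moved, the gripper is clear, and the job is handed in (about 12 s used).

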